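# Wedge the rocking chopping board

## Robot

A 6-joint arm with a two-finger parallel gripper is mounted at the origin on a cart in front of the work surface, level with it; the furniture and walls round the work are solid. World frame = base frame: x ahead of the robot, y to its left, z up, the work surface at z = 0. Lengths are in m, angles in rad, forces in N, time in s.
With the tool pointing down it reaches from about 0.325 to 0.875 m from the base axis. Payload 4.4 kg.
Tool frame: the origin (TCP) lies midway between the tips of the shut fingers; the grasp point (between the pads) lies 19 mm behind it; z points along the fingers, y is the line along which they close (so a half turn about z gives the same grasp; the last joint's range is limited). The gripper opens to 85 mm and grips with 20 to 120 N. Pads are 22 mm wide; open, the fingers measure 114 mm over their backs; the gripper's body (76 mm by 85 mm) begins 54 mm behind the grasp point. The pads swing forward as they close: fully open they stand 13 mm farther back than shut.
Start: joints at [1.083, 0.207, 1.542, -0, 1.393, -0.15], TCP at [0.191, 0.543, 0.231] pointing down, gripper open.
Joint ranges: [-2.73, 2.73], [-0.86, 2.22], [0.23, 2.46], [-1.11, 4.25], [0.08, 2.63], [-2.82, 2.82]. Speed limits (rad/s): [2.79, 2.79, 3.14, 3.14, 3.14, 3.14].

## Interface

Orientations are given as a unit quaternion [w, x, y, z].
In Python, from plant import get_state, grab_frame, camera_params, finish_job gives the robot as it stands. The module is installed in compiled form; this text tells all that it offers.
- The arm moves only by the shell command python3 -m inch 'ROWS' [FORCE]. ROWS is JSON, a list of rows, each an object of numbers: "dx", "dy", "dz": the shift along the tool's x, y, z in mm; "rx", "ry", "rz": the turn, a rotation vector about the tool's x, y, z in degrees; "claw": the finger opening in mm, from 0 to 85.4. In form: [{"dx": .., "dy": .., "dz": .., "rx": .., "ry": .., "rz": .., "claw": ..}, ...]. A call has 1 to 5 rows; each row shifts and turns the commanded pose from where the row before left it, along the tool's axes as they then stand; what a row does not reach is not made up. A row lasts 1/8 s, in which the tool goes at most 62.5 mm and 10.7 degrees, less where a joint would pass 70% of its speed; a pose out of reach is approached as far as the arm can. A call with a gripper value outside its range is refused whole. The fingers move at their own pace and stop on an object; FORCE is the grip in N (left out, the last holds). Time passes only in rows, so rows that do not move let the fingers close. It gives the time, the measured TCP pose, the force, the opening and the grip force at its end, in the units of the state.
- get_state(): the state, without advancing time (a new reading comes with each control period).
- grab_frame(name): name is "scene" or "top" or "wrist"; returns the picture (420x560x3 uint8, red, green, blue); there is no depth.
- camera_params(name): a dict with "camera_matrix" (3x3 intrinsics, pixels), "distortion" ([k1, k2, p1, p2, k3] as OpenCV has them; the pictures are not rectified), "R" (3x3) and "t" (3): a world point X has camera coordinates R X + t. Camera axes: x right, y down, z forward; pixel columns grow to the right and rows downward; lengths in m; the calibration is good to about 2 mm. A picture is of the moment at which its call begins: read the wrist's pose just before it. camera_params takes no time and is no camera call; for the wrist camera it gives the pose at the moment of the call.
- finish_job(): hands the job in; it is judged then, once.
The state is a dict: "time": time; "joint_positions": joint angles; "joint_vel": joint speeds; "effort": joint torques, N m; "position": TCP position; "orientation": TCP orientation; "contact_force": force on the tool from outside, world axes, zero at the start; "moment": the same for the moment, N m; "gripper_width": finger opening in m; "grip_force": force on a finger pad.
Only numpy, scipy, OpenCV 4.12 (cv2) and the standard library are available. Lean on these libraries where they do the work, as an engineer would, in place of code of your own. Each camera call takes 0.05 s, during which the arm holds its last target. There are 200 camera calls.

## Task

The chopping board rocks because its near right rubber foot is worn short: with the fingertips push the wooden wedge along the worktop, thin edge first, under that foot until it is snug, so that the board stops rocking but still lies level. Then test it by pressing down firmly (about 10 N, for a second) on the board above that foot: if the corner still dips, push the wedge in a little more and press again. Only push and press - never pinch or lift the wedge or the board, nor shove the board along - and leave everything else where it is.

Things in the scene. Friction and masses are not known exactly. Their poses are not given: they have to be found in the camera images.
- board: wooden chopping board on four round black rubber feet, 210 mm (its x) by 300 mm (its y), loose, about 1.6 kg, a long edge towards the robot (its -x). Origin: under its centre, on the plane of the three good feet (worktop height when level); z up. Underside 16 mm, top 38 mm above the origin. Feet 16 mm high, soles 21 mm across, centred at x = +-77, y = +-122 mm
- worn_corner (a point): point on the board's top face straight above the axis of the worn foot, the near right one (board x = -77, y = -122 mm): the place to press. That foot is 3.5 to 8 mm shorter than the others (how much is not known), so the board lies level on the other three, and a press of 1 to 3 N here makes this corner dip until the foot meets the worktop or the wedge
- wedge: loose wedge of pale wood, 80 mm long (its x), 42 mm wide, about 40 g. Origin: centre of its underside. Thin edge, 1.5 mm high, at x = +40 mm; thick butt end, 12.5 mm high, at x = -40 mm; the top slopes evenly between. Starts flat in front of the board, thin edge roughly towards the worn foot. Slides at under 0.5 N until it meets the foot; a few mm farther it resists with 4 to 6 N: snug
- wedge_butt (a point): centre of the wedge's thick end face, 6 mm above the worktop: the place to push
- tin_mid (a point): centre of a food tin, 75 mm in diameter and 58 mm high, that stands on the far left part of the board: to be left there
- garlic: garlic bulb, 50 mm, on the board: origin under it; to be left there
- cup: espresso cup, 60 x 83 x 49 mm, on the worktop in front of the board's left half: origin on the worktop; to be left alone
- teaspoon: teaspoon, 139 x 30 x 10 mm, lying in front of the board, left of the wedge: origin on the worktop at its middle; to be left alone
- peeler: peeler with black handle, 170 x 25 x 18 mm, lying right of the wedge: origin on the worktop at its middle; to be left alone
There are look-alikes about, which are no part of the job. There is more than one size of the wedge; the one meant has the size given above.

How it is judged:
On the way, in this order (a step that is already met when the one before it is completed fails the run):
1. the wedge is under the worn foot and bears it (x of worn_corner in the frame of wedge between -0.044 and 0.044 m and y of worn_corner in the frame of wedge between -0.02 and 0.02 m and contact force between wedge and board above 0.2 N), for 0.2 s.
2. the board is pressed above the worn foot with at least 4 N and does not dip (contact force between the fingers and board above 4 N and horizontal distance between the grasp point and worn_corner below 0.045 m and angle between board's own z axis and vertical below 0.008 rad and contact force between wedge and board above 0.2 N), for 0.3 s.
At the end, for the whole second after the job is handed in: the wedge lies under the worn foot (foot axis within 44 mm of its middle lengthways, 20 mm sideways) and carries over 0.2 N of the board; the board is level within 0.008 rad (1 mm at the corner), its worn corner within 12 mm of where it stood; all is at rest (all of step 1 and angle between board's own z axis and vertical below 0.008 rad and linear speed of each of board, wedge below 0.01 m/s and distance of each of worn_corner, worn_corner, worn_corner, worn_corner from where it was at the start of the episode below 0.012 m); the robot touches nothing.
It fails at once if the wedge or the board is lifted off the worktop (height (world z) of wedge above 0.008 m or height (world z) of board above 0.01 m).
It fails at once if the board's worn corner is shoved more than 12 mm from where it stood (distance of worn_corner from where it was at the start of the episode above 0.012 m).
It fails at once if the tin or the garlic on the board is knocked (distance of tin_mid from where it was at the start of the episode above 0.045 m or distance of garlic from where it was at the start of the episode above 0.06 m).
It fails at once if the cup, the teaspoon or the peeler is moved by more than 30 mm (distance of any of cup, teaspoon, peeler from where it was at the start of the episode above 0.03 m).
It fails at once if the wedge is pinched or rammed: over 30 N between the fingers and it (contact force between the fingers and wedge above 30 N).
It also fails if it takes over 54 s, if anything falls off the work surface, if the arm or the gripper's body presses on something with over 40 N, if the wrist force passes 120 N, or if a joint passes its speed limit or range.

## Working session

There is one attempt and no reset: what is moved stays moved. The work goes in short steps, Python scripts to look and compute and a shell command to move; the robot and the scene stay as the last step left them, time stands still between calls to the robot, and variables do not carry over. Pictures are saved under pics/ and viewed, at most 11 in all, crops included, and the job is handed in when it is done.

```bash
mkdir -p pics; python3 - <<'E'
from plant import *
import cv2,numpy as np
for n in("scene","top"):
    cv2.imwrite(f"pics/{n}0.png",cv2.cvtColor(grab_frame(n),cv2.COLOR_RGB2BGR))
    p=camera_params(n);print(n,-np.array(p["R"]).T@p["t"])
s=get_state();print(s)
E
```

```text
scene [ 0.19912992 -0.31383247  0.75654688]
top [0.36913237 0.23775252 1.19012449]
{'time': 0.1, 'joint_positions': array([ 1.08253895e+00,  2.07355818e-01,  1.54282080e+00, -2.02787611e-05,
        1.39352964e+00, -1.50522092e-01]), 'joint_vel': array([-1.64879652e-04, -1.44282414e-03, -2.96506873e-03,  2.64664134e-04,
        1.76824799e-04,  6.81175028e-05]), 'effort': array([-1.33430098e-03, -3.84096086e+01, -2.92547911e+01, -2.47571379e-04,
        4.87872123e-03,  2.13143785e-06]), 'position': array([0.19022522, 0.54188474, 0.23022535]), 'orientation': array([-3.22347858e-04,  1.68064339e-01,  9.85775462e-01, -1.00648818e-03]), 'contact_force': array([-0.22450474,  0.77957973,  0.02922353]), 'moment': array([ 0.00402124, -0.03895959,  0.03694118]), 'grip_force': 0.0, 'gripper_width': 0.08578104975230906}
```

View pics/top0.png

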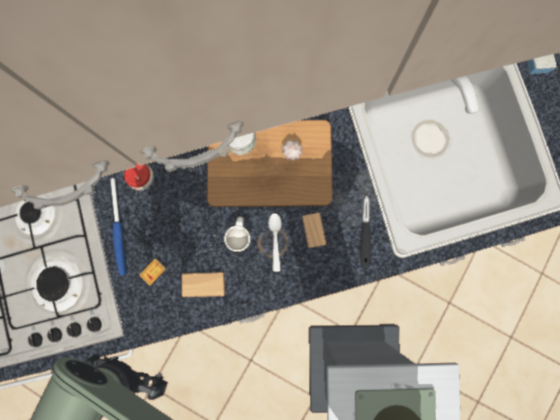

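View pics/scene0.png

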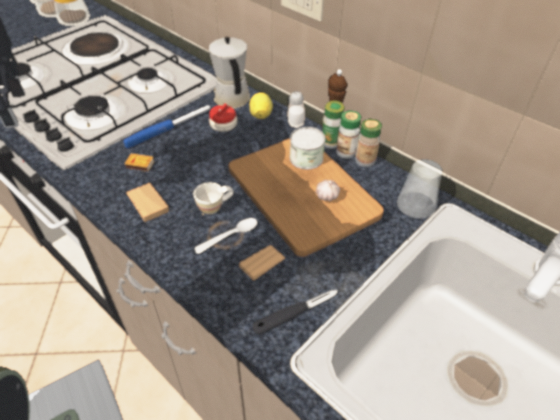

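The top view shows the board at px (207-332, 121-206), the wedge at about (314,230), a larger look-alike at (203,285), the spoon at (275,240) and the peeler at (366,230). The scene view agrees, with the wedge at (262,262). Next I'll measure the board and wedge from colour contours.

```bash
cat > h.py <<'E'
from plant import *
import cv2,numpy as np
def ray(n,uv,z,p=None):
    p=p or camera_params(n);K=np.array(p["camera_matrix"]);D=np.array(p["distortion"]);R=np.array(p["R"]);t=np.array(p["t"])
    q=cv2.undistortPoints(np.array(uv,float).reshape(-1,1,2),K,D)[:,0]
    d=np.c_[q,np.ones(len(q))]@R;c=-R.T@t
    return c+d*((z-c[2])/d[:,2])[:,None]
def blob(img,seed_box,lo,hi):
    hsv=cv2.cvtColor(img,cv2.COLOR_RGB2HSV);m=cv2.inRange(hsv,np.array(lo),np.array(hi))
    x0,y0,x1,y1=seed_box;k=np.zeros_like(m);k[y0:y1,x0:x1]=m[y0:y1,x0:x1]
    c=max(cv2.findContours(k,cv2.RETR_EXTERNAL,cv2.CHAIN_APPROX_NONE)[0],key=cv2.contourArea)
    return c
E
python3 - <<'E'
from h import *
np.set_printoptions(precision=4,suppress=True)
out=[]
for n,bb,wb in(("top",(195,105,345,215),(295,205,335,255)),("scene",(220,130,390,255),(235,240,290,285))):
    im=cv2.cvtColor(cv2.imread(f"pics/{n}0.png"),cv2.COLOR_BGR2RGB)
    for nm,b,z in(("board",bb,.038),("wedge",wb,.007)):
        c=blob(im,b,(5,70,50),(25,255,255))
        w=ray(n,c[:,0],z)[:,:2]
        r=cv2.minAreaRect((w*1000).astype(np.float32))
        print(n,nm,cv2.contourArea(c),r,cv2.boxPoints(r).round(0).tolist())
        cv2.drawContours(im,[c],-1,(0,255,0),1)
    out.append(cv2.resize(im[100:300,180:400],None,fx=1.8,fy=1.8,interpolation=2))
cv2.imwrite("pics/c1.png",cv2.cvtColor(np.hstack(out),cv2.COLOR_RGB2BGR))
print(ray("top",[[280,200],[332,206],[207,206]],.038))
E
```

```text
top board 8627.5 ((640.2368774414062, 292.34918212890625), (212.55905151367188, 301.9615783691406), 0.4677578806877136) [[533.0, 442.0], [535.0, 141.0], [748.0, 142.0], [745.0, 444.0]]
top wedge 553.5 ((479.3836364746094, 186.8092803955078), (81.90422821044922, 44.14885330200195), 10.317739486694336) [[435.0, 201.0], [443.0, 158.0], [524.0, 172.0], [516.0, 216.0]]
scene board 9616.0 ((636.9362182617188, 285.9456481933594), (315.5970764160156, 219.43609619140625), 89.62232208251953) [[526.0, 129.0], [746.0, 127.0], [748.0, 443.0], [528.0, 444.0]]
scene wedge 798.0 ((476.7972412109375, 184.4918975830078), (81.46078491210938, 51.365692138671875), 9.114060401916504) [[433.0, 203.0], [441.0, 153.0], [521.0, 166.0], [513.0, 216.0]]
[[0.5486 0.2672 0.038 ]
 [0.5325 0.144  0.038 ]
 [0.5368 0.4422 0.038 ]]
```

View pics/c1.png

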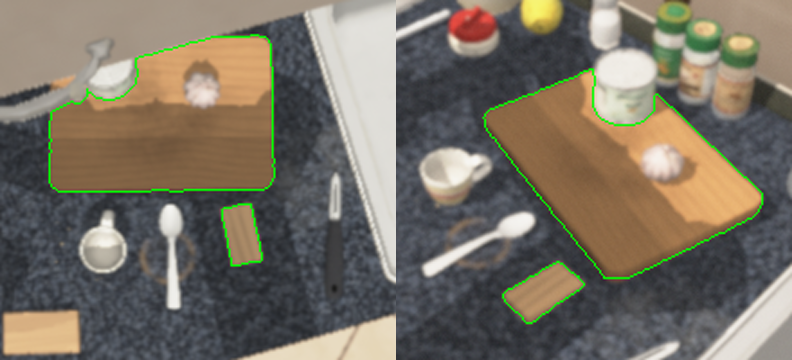

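The wedge is 82 x 44 mm at (0.479, 0.187) with yaw about 10°. The board is at (0.640, 0.292) and the worn foot at about (0.563, 0.170). The wedge therefore has to shift about 17 mm to the right and turn about 10° clockwise before going in. I'll shut the fingers, square the tool and travel.

```bash
python3 -m inch '[{"rz":-9.7,"claw":0},{"rz":-9.7},{"dx":-35,"dy":-37},{"dx":-35,"dy":-37},{"dx":-35,"dy":-37}]' 20; python3 -m inch '[{"dx":-35,"dy":-37},{"dx":-35,"dy":-37},{"dx":-35,"dy":-37},{"dx":-35,"dy":-37},{"dx":-35,"dy":-37}]'
python3 -c "
from h import *
print(ray('top',[[281,222],[275,240],[269,222],[284,215],[366,230]],.008))"
```

```text
[[0.49923582 0.26614584 0.008     ]
 [0.45564737 0.28112665 0.008     ]
 [0.49962614 0.29531092 0.008     ]
 [0.51626046 0.25866392 0.008     ]
 [0.47687632 0.06052417 0.008     ]]validation failed for argument at $[0]...
validation failed for argument at $[0]...
```

```bash
python3 -m inch '[{"dx":0,"dy":0,"dz":0,"rx":0,"ry":0,"rz":-9.7,"claw":0},{"dx":0,"dy":0,"dz":0,"rx":0,"ry":0,"rz":-9.7,"claw":0},{"dx":-35,"dy":-37,"dz":0,"rx":0,"ry":0,"rz":0,"claw":0},{"dx":-35,"dy":-37,"dz":0,"rx":0,"ry":0,"rz":0,"claw":0},{"dx":-35,"dy":-37,"dz":0,"rx":0,"ry":0,"rz":0,"claw":0}]' 20
```

```text
time: 0.72
position: [0.2962, 0.4303, 0.2307]
orientation: [-0.0, -0.001, 1.0, -0.0]
contact_force: [-0.0, 0.1, 1.0]
gripper_width: -0.0001
grip_force: 0.0
```

```bash
python3 -m inch '[{"dx":-36,"dy":-37,"dz":15,"rx":0,"ry":0,"rz":0,"claw":0},{"dx":-36,"dy":-37,"dz":15,"rx":0,"ry":0,"rz":0,"claw":0},{"dx":-36,"dy":-37,"dz":15,"rx":0,"ry":0,"rz":0,"claw":0},{"dx":-36,"dy":-37,"dz":15,"rx":0,"ry":0,"rz":0,"claw":0},{"dx":-35,"dy":-39,"dz":15,"rx":0,"ry":0,"rz":0,"claw":0}]'
python3 - <<'E'
from h import *
im=grab_frame("wrist");p=camera_params("wrist")
cv2.imwrite("pics/w1.png",cv2.cvtColor(im,cv2.COLOR_RGB2BGR))
import json
json.dump({k:np.array(v).tolist() for k,v in p.items()},open("w1.json","w"))
E
```

```text
time: 1.35
position: [0.4755, 0.2433, 0.1555]
orientation: [-0.0, -0.0, 1.0, 0.0]
contact_force: [0.7, 0.0, 0.2]
gripper_width: -0.0005
grip_force: 0.0
```

View pics/w1.png

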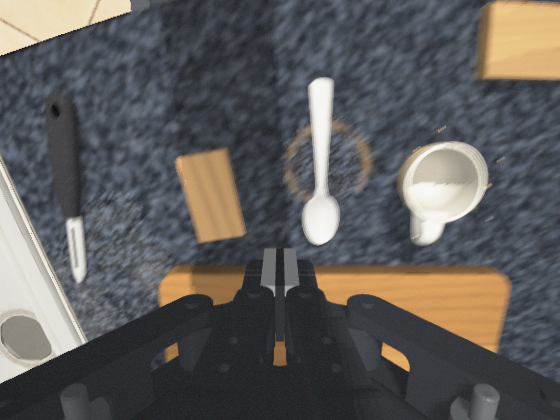

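The wrist view, with image down as world +x, shows the wedge at (178-245, 150-243) with its thick end at the top, away from the board. The spoon bowl is at (321,218) and the shut fingertips at about (280,265). I'll measure the gaps from this view.

```bash
python3 - <<'E'
from h import *
import json
np.set_printoptions(precision=4,suppress=True)
p=json.load(open("w1.json"));im=cv2.cvtColor(cv2.imread("pics/w1.png"),cv2.COLOR_BGR2RGB)
c=blob(im,(165,135,255,250),(8,80,80),(25,255,255))
b=cv2.boxPoints(cv2.minAreaRect(c));print(b)
w=ray("",c[:,0],.007,p)[:,:2];r=cv2.minAreaRect((w*1000).astype(np.float32));print(r,cv2.boxPoints(r))
print("spoon",ray("",[[302,218],[340,215],[320,243]],.008,p))
print("board edge",ray("",[[180,266],[490,267],[160,290]],.038,p))
tip=np.array([.4755,.2433,.1555])
for o in([0,0,0],[.011,.0145,0],[-.011,-.0145,0]):
    print(cv2.projectPoints((tip+o).reshape(1,3),cv2.Rodrigues(np.array(p["R"]))[0],np.array(p["t"]),np.array(p["camera_matrix"]),np.array(p["distortion"]))[0].ravel())
E
```

```text
[[173.4478 157.0621]
 [225.8609 144.8324]
 [246.765  234.4215]
 [194.3519 246.6512]]
((481.2258605957031, 177.15048217773438), (78.75884246826172, 45.60893249511719), 10.889396667480469) [[438.2474 192.105 ]
 [446.8636 147.3173]
 [524.2043 162.196 ]
 [515.5881 206.9836]]
spoon [[0.4998 0.2552 0.008 ]
 [0.4972 0.2879 0.008 ]
 [0.5229 0.2714 0.008 ]]
board edge [[0.531  0.1552 0.038 ]
 [0.5329 0.408  0.038 ]
 [0.5529 0.1366 0.038 ]]
[294.9741 264.9564]
[327.2711 287.4988]
[261.3333 241.4191]
```

```bash
cat > wm.py <<'E'
from h import *
np.set_printoptions(precision=4,suppress=True)
def wm(name,box=(100,60,265,262)):
    grab_frame("wrist");s=get_state();p=camera_params("wrist");im=grab_frame("wrist")
    print(s["position"],s["contact_force"])
    cv2.imwrite(f"pics/{name}.png",cv2.cvtColor(im,cv2.COLOR_RGB2BGR))
    c=blob(im,box,(8,80,80),(25,255,255))
    w=ray("",c[:,0],.007,p)[:,:2];r=cv2.minAreaRect((w*1000).astype(np.float32));print(r,cv2.boxPoints(r).round(1).tolist())
    print("tip px",cv2.projectPoints(s["position"].reshape(1,3),cv2.Rodrigues(np.array(p["R"]))[0],np.array(p["t"]),np.array(p["camera_matrix"]),np.array(p["distortion"]))[0].ravel())
    return p
E
python3 - <<'E'
from wm import *
p=wm("w2",(165,135,265,250))
print(ray("",[[302,218],[180,266],[160,290]],.02,p))
E
```

```text
[0.4764 0.2405 0.1541] [ 0.0191 -0.3758  0.4065]
((477.0228271484375, 184.88088989257812), (78.10626220703125, 44.243309020996094), 10.046957969665527) [[434.70001220703125, 199.89999389648438], [442.3999938964844, 156.3000030517578], [519.2999877929688, 169.89999389648438], [511.6000061035156, 213.5]]
tip px [282.9206 269.5615]
[[0.4937 0.2573 0.02  ]
 [0.5368 0.1521 0.02  ]
 [0.5601 0.1321 0.02  ]]
```

```bash
python3 -m inch '[{"dx":4,"dy":-4,"dz":50,"rx":0,"ry":0,"rz":0,"claw":0},{"dx":0,"dy":0,"dz":50,"rx":0,"ry":0,"rz":0,"claw":0},{"dx":0,"dy":0,"dz":38,"rx":0,"ry":0,"rz":0,"claw":0},{"dx":0,"dy":0,"dz":12,"rx":0,"ry":0,"rz":0,"claw":0},{"dx":0,"dy":0,"dz":0,"rx":0,"ry":0,"rz":0,"claw":0}]'
```

```text
time: 2.12
position: [0.4703, 0.2413, 0.0062]
orientation: [-0.0, -0.001, 1.0, -0.0]
contact_force: [0.3, 0.5, 0.6]
gripper_width: 0.0004
grip_force: 0.0
```

```bash
python3 -m inch '[{"dx":0,"dy":-8,"dz":2,"rx":0,"ry":0,"rz":0,"claw":0},{"dx":0,"dy":-8,"dz":0,"rx":0,"ry":0,"rz":0,"claw":0},{"dx":0,"dy":-8,"dz":0,"rx":0,"ry":0,"rz":0,"claw":0},{"dx":0,"dy":-7,"dz":0,"rx":0,"ry":0,"rz":0,"claw":0},{"dx":0,"dy":-7,"dz":0,"rx":0,"ry":0,"rz":0,"claw":0}]'
python3 - <<'E'
from wm import *
p=wm("w3")
n="top";c=blob(grab_frame(n),(290,200,350,260),(5,70,50),(25,255,255))
w=ray(n,c[:,0],.007)[:,:2];print(cv2.contourArea(c),cv2.minAreaRect((w*1000).astype(np.float32)))
E
```

```text
time: 2.75
position: [0.4711, 0.2022, 0.0046]
orientation: [0.0, -0.0, 1.0, 0.0]
contact_force: [-0.2, 0.8, 1.1]
gripper_width: 0.0001
grip_force: 0.2
[0.4709 0.2015 0.0044] [-0.1559 -0.5524  0.3354]
((451.5752258300781, 168.66876220703125), (31.894527435302734, 44.159969329833984), 6.5070414543151855) [[433.20001220703125, 188.8000030517578], [438.20001220703125, 144.89999389648438], [469.8999938964844, 148.5], [464.8999938964844, 192.39999389648438]]
tip px [282.9591 269.6124]
101.5 ((449.2635498046875, 169.4868621826172), (22.602943420410156, 42.09537887573242), 4.923126697540283)
```

View pics/w3.png

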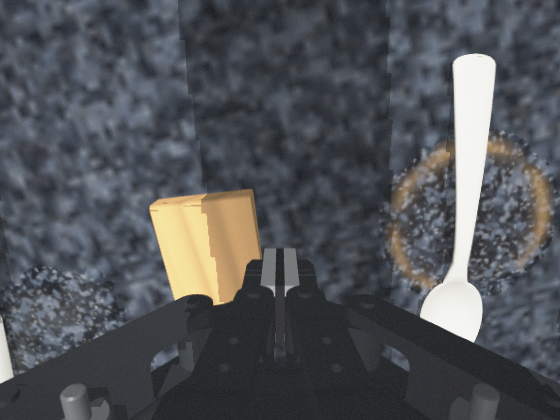

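The wedge is now nearly in line: butt centre about (0.436, 0.168), yaw about 6°. Next I'll go round behind the butt with the fingers slightly apart, to get a stable two-point push.

```bash
python3 -m inch '[{"dx":0,"dy":12,"dz":0,"rx":0,"ry":0,"rz":0,"claw":0},{"dx":0,"dy":0,"dz":-50,"rx":0,"ry":0,"rz":0,"claw":0},{"dx":35,"dy":-23,"dz":0,"rx":0,"ry":0,"rz":0,"claw":20},{"dx":35,"dy":-22,"dz":0,"rx":0,"ry":0,"rz":0,"claw":20},{"dx":0,"dy":0,"dz":0,"rx":0,"ry":0,"rz":0,"claw":20}]'
python3 -m inch '[{"dx":0,"dy":0,"dz":30,"rx":0,"ry":0,"rz":0,"claw":20},{"dx":0,"dy":0,"dz":21,"rx":0,"ry":0,"rz":0,"claw":20},{"dx":0,"dy":0,"dz":0,"rx":0,"ry":0,"rz":0,"claw":20},{"dx":0,"dy":0,"dz":0,"rx":0,"ry":0,"rz":0,"claw":20}]'
python3 - <<'E'
from wm import *
s=get_state();print(s["position"],s["gripper_width"],s["contact_force"])
n="top";c=blob(grab_frame(n),(290,200,350,260),(5,70,50),(25,255,255))
w=ray(n,c[:,0],.007)[:,:2];print(cv2.contourArea(c),cv2.minAreaRect((w*1000).astype(np.float32)))
n="scene";im=grab_frame(n);cv2.imwrite("pics/s2.png",cv2.cvtColor(cv2.resize(im[150:350,180:400],None,fx=2.7,fy=2.7),cv2.COLOR_RGB2BGR))
E
```

```text
time: 3.52
position: [0.397, 0.1694, 0.0532]
orientation: [-0.002, -0.001, 1.0, -0.0]
contact_force: [0.6, 0.2, -0.1]
gripper_width: 0.0199
grip_force: 0.0
time: 4.03
position: [0.4021, 0.1704, 0.0039]
orientation: [0.001, -0.001, 1.0, 0.0]
contact_force: [-0.2, 0.1, 1.2]
gripper_width: 0.0201
grip_force: 0.0
[0.4021 0.1704 0.0039] 0.02008259035639385 [-0.1737  0.069   1.1843]
371.0 ((489.56744384765625, 175.60025024414062), (57.15121841430664, 43.66020584106445), 6.06732177734375)
```

View pics/s2.png

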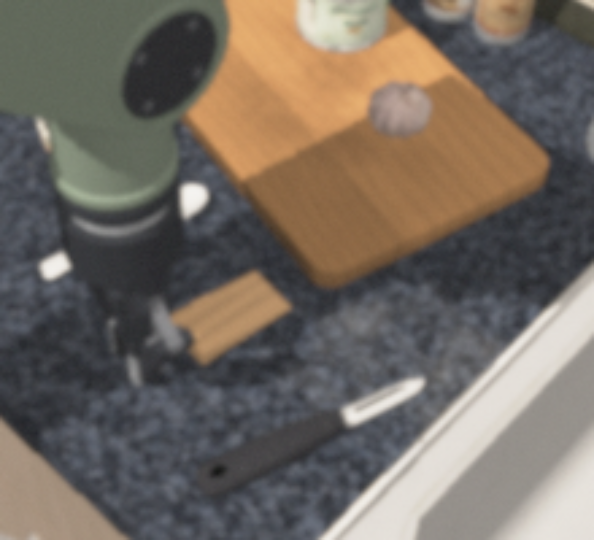

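The scene crop shows the fingers behind the butt and the wedge straight ahead of the board's near right corner, with the peeler clear. Now I'll push.

```bash
python3 -m inch '[{"dx":-9,"dy":0,"dz":0,"rx":0,"ry":0,"rz":0,"claw":20},{"dx":-9,"dy":0,"dz":0,"rx":0,"ry":0,"rz":0,"claw":20},{"dx":-9,"dy":0,"dz":0,"rx":0,"ry":0,"rz":0,"claw":20},{"dx":-9,"dy":0,"dz":0,"rx":0,"ry":0,"rz":0,"claw":20},{"dx":-9,"dy":0,"dz":0,"rx":0,"ry":0,"rz":0,"claw":20}]'
python3 - <<'E'
from wm import *
im=grab_frame("top")
for n,b,z in (("w",(290,207,350,260),.005),("b",(195,105,345,207),.038)):
    c=blob(im,b,(5,70,50),(25,255,255));w=ray("top",c[:,0],z)[:,:2];r=cv2.minAreaRect((w*1000).astype(np.float32));print(r,cv2.boxPoints(r).round().tolist())
cv2.imwrite("pics/t2.png",cv2.cvtColor(cv2.resize(im[180:260,260:370],None,fx=5,fy=5),cv2.COLOR_RGB2BGR))
print(get_state()["position"])
E
```

```text
time: 4.75
position: [0.4464, 0.1696, 0.0032]
orientation: [-0.0, -0.0, 1.0, -0.0]
contact_force: [0.5, 0.1, 1.1]
gripper_width: 0.0201
grip_force: 0.2
((528.9090576171875, 169.51394653320312), (41.543609619140625, 12.307707786560059), 89.18805694580078) [[522.0, 149.0], [535.0, 149.0], [535.0, 190.0], [523.0, 190.0]]
((640.6863403320312, 292.6636962890625), (301.0755615234375, 212.23497009277344), 89.18789672851562) [[532.0, 144.0], [745.0, 141.0], [749.0, 442.0], [537.0, 445.0]]
[0.4481 0.1697 0.0036]
```

View pics/t2.png

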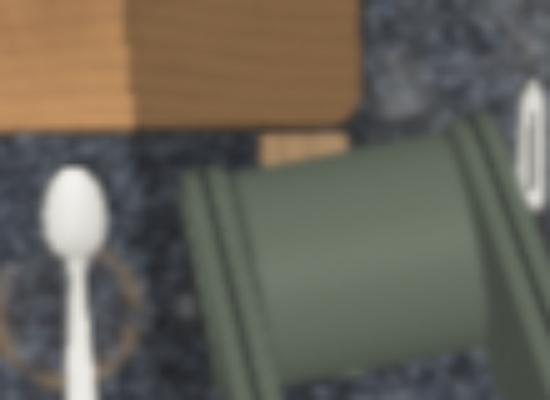

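The wedge is square, with sides at y = 0.149 and 0.190, and lined up with the foot at y = 0.170. I'll continue slowly and watch the force.

```bash
python3 -m inch '[{"dx":-5,"dy":0,"dz":0,"rx":0,"ry":0,"rz":0,"claw":20},{"dx":-5,"dy":0,"dz":0,"rx":0,"ry":0,"rz":0,"claw":20},{"dx":-5,"dy":0,"dz":0,"rx":0,"ry":0,"rz":0,"claw":20},{"dx":-5,"dy":0,"dz":0,"rx":0,"ry":0,"rz":0,"claw":20},{"dx":-2,"dy":0,"dz":0,"rx":0,"ry":0,"rz":0,"claw":20}]'
python3 -m inch '[{"dx":-2,"dy":0,"dz":0,"rx":0,"ry":0,"rz":0,"claw":20},{"dx":-2,"dy":0,"dz":0,"rx":0,"ry":0,"rz":0,"claw":20},{"dx":0,"dy":0,"dz":0,"rx":0,"ry":0,"rz":0,"claw":20}]'
```

```text
time: 5.42
position: [0.4683, 0.1697, 0.0034]
orientation: [0.0, -0.0, 1.0, 0.0]
contact_force: [-0.3, 0.3, 0.7]
gripper_width: 0.0202
grip_force: 0.2
time: 5.8
position: [0.4721, 0.1697, 0.0033]
orientation: [0.0, -0.0, 1.0, 0.0]
contact_force: [0.2, -0.1, 0.7]
gripper_width: 0.0204
grip_force: 0.0
```

```bash
python3 -m inch '[{"dx":-2,"dy":0,"dz":0,"rx":0,"ry":0,"rz":0,"claw":20},{"dx":-2,"dy":0,"dz":0,"rx":0,"ry":0,"rz":0,"claw":20},{"dx":0,"dy":0,"dz":0,"rx":0,"ry":0,"rz":0,"claw":20}]'
python3 -m inch '[{"dx":-2,"dy":0,"dz":0,"rx":0,"ry":0,"rz":0,"claw":20},{"dx":0,"dy":0,"dz":0,"rx":0,"ry":0,"rz":0,"claw":20}]'
```

```text
time: 6.18
position: [0.4762, 0.1697, 0.0034]
orientation: [0.0, -0.0, 1.0, 0.0]
contact_force: [-0.0, -0.2, -0.1]
gripper_width: 0.0201
grip_force: 0.0
time: 6.42
position: [0.4781, 0.1697, 0.0033]
orientation: [0.0, -0.0, 1.0, 0.0]
contact_force: [0.7, -0.8, 0.2]
gripper_width: 0.0201
grip_force: 0.0
```

```bash
python3 -m inch '[{"dx":-2,"dy":0,"dz":0,"rx":0,"ry":0,"rz":0,"claw":20},{"dx":0,"dy":0,"dz":0,"rx":0,"ry":0,"rz":0,"claw":20}]'
```

```text
time: 6.68
position: [0.4801, 0.1697, 0.0033]
orientation: [0.0, -0.0, 1.0, 0.0]
contact_force: [0.4, -0.3, -0.8]
gripper_width: 0.0197
grip_force: 0.0
```

```bash
python3 -m inch '[{"dx":-2,"dy":0,"dz":0,"rx":0,"ry":0,"rz":0,"claw":20},{"dx":0,"dy":0,"dz":0,"rx":0,"ry":0,"rz":0,"claw":20}]'
python3 -m inch '[{"dx":-2,"dy":0,"dz":0,"rx":0,"ry":0,"rz":0,"claw":20},{"dx":0,"dy":0,"dz":0,"rx":0,"ry":0,"rz":0,"claw":20}]'
python3 -m inch '[{"dx":-1,"dy":0,"dz":0,"rx":0,"ry":0,"rz":0,"claw":20},{"dx":0,"dy":0,"dz":0,"rx":0,"ry":0,"rz":0,"claw":20}]'
```

```text
time: 6.92
position: [0.4822, 0.1697, 0.0033]
orientation: [0.0, -0.0, 1.0, 0.0]
contact_force: [0.3, -0.4, 0.8]
gripper_width: 0.0198
grip_force: 0.0
time: 7.18
position: [0.4841, 0.1697, 0.0033]
orientation: [0.0, -0.0, 1.0, 0.0]
contact_force: [-1.2, 0.4, 0.1]
gripper_width: 0.0199
grip_force: 0.0
time: 7.42
position: [0.485, 0.1697, 0.0033]
orientation: [0.0, -0.0, 1.0, 0.0]
contact_force: [-0.6, -0.3, -0.8]
gripper_width: 0.0199
grip_force: 0.0
```

```bash
python3 -m inch '[{"dx":-1,"dy":0,"dz":0,"rx":0,"ry":0,"rz":0,"claw":20},{"dx":0,"dy":0,"dz":0,"rx":0,"ry":0,"rz":0,"claw":20}]'|sed -n 2,4p
python3 -m inch '[{"dx":-1,"dy":0,"dz":0,"rx":0,"ry":0,"rz":0,"claw":20},{"dx":0,"dy":0,"dz":0,"rx":0,"ry":0,"rz":0,"claw":20}]'|sed -n 2,4p
python3 -m inch '[{"dx":-1,"dy":0,"dz":0,"rx":0,"ry":0,"rz":0,"claw":20},{"dx":0,"dy":0,"dz":0,"rx":0,"ry":0,"rz":0,"claw":20}]'|sed -n 2,4p
```

```text
position: [0.486, 0.1698, 0.0033]
orientation: [0.0, -0.0, 1.0, 0.0]
contact_force: [-0.9, 0.3, -0.1]
position: [0.4871, 0.1698, 0.0033]
orientation: [0.0, -0.0, 1.0, 0.0]
contact_force: [-0.4, -0.3, -0.8]
position: [0.488, 0.1697, 0.0033]
orientation: [0.0, -0.0, 1.0, 0.0]
contact_force: [0.5, -0.0, -0.1]
```

Still sliding freely, so I'll keep going and check between steps.

```bash
python3 -m inch '[{"dx":-2,"dy":0,"dz":0,"rx":0,"ry":0,"rz":0,"claw":20},{"dx":0,"dy":0,"dz":0,"rx":0,"ry":0,"rz":0,"claw":20}]'|sed -n 2,4p
python3 -m inch '[{"dx":-1,"dy":0,"dz":0,"rx":0,"ry":0,"rz":0,"claw":20},{"dx":0,"dy":0,"dz":0,"rx":0,"ry":0,"rz":0,"claw":20}]'|sed -n 2,4p
python3 -m inch '[{"dx":-1,"dy":0,"dz":0,"rx":0,"ry":0,"rz":0,"claw":20},{"dx":0,"dy":0,"dz":0,"rx":0,"ry":0,"rz":0,"claw":20}]'|sed -n 2,4p
```

```text
position: [0.4902, 0.1698, 0.0033]
orientation: [0.0, -0.0, 1.0, 0.0]
contact_force: [0.1, 0.9, 0.8]
position: [0.491, 0.1698, 0.0033]
orientation: [0.0, -0.0, 1.0, 0.0]
contact_force: [0.1, 0.4, -0.3]
position: [0.492, 0.1697, 0.0033]
orientation: [0.0, -0.0, 1.0, 0.0]
contact_force: [0.3, 0.1, 0.5]
```

```bash
python3 -m inch '[{"dx":-1,"dy":0,"dz":0,"rx":0,"ry":0,"rz":0,"claw":20},{"dx":0,"dy":0,"dz":0,"rx":0,"ry":0,"rz":0,"claw":20}]'|sed -n 2,4p
python3 -m inch '[{"dx":-1,"dy":0,"dz":0,"rx":0,"ry":0,"rz":0,"claw":20},{"dx":0,"dy":0,"dz":0,"rx":0,"ry":0,"rz":0,"claw":20}]'|sed -n 2,4p
python3 -m inch '[{"dx":-1,"dy":0,"dz":0,"rx":0,"ry":0,"rz":0,"claw":20},{"dx":0,"dy":0,"dz":0,"rx":0,"ry":0,"rz":0,"claw":20}]'|sed -n 2,4p
```

```text
position: [0.493, 0.1697, 0.0033]
orientation: [0.0, -0.0, 1.0, 0.0]
contact_force: [-0.1, -0.1, 0.8]
position: [0.494, 0.1698, 0.0033]
orientation: [0.0, -0.0, 1.0, 0.0]
contact_force: [1.0, -0.2, -0.4]
position: [0.495, 0.1698, 0.0033]
orientation: [0.0, -0.0, 1.0, 0.0]
contact_force: [-0.6, -0.6, 0.0]
```

```bash
python3 - <<'E'
from wm import *
for n,b,z in (("w",(290,207,350,260),.010),("b",(195,105,345,207),.038)):
    im=grab_frame("top")
    try:
        c=blob(im,b,(5,70,50),(25,255,255));w=ray("top",c[:,0],z)[:,:2];r=cv2.minAreaRect((w*1000).astype(np.float32));print(n,r)
    except Exception as e: print(e)
im=grab_frame("scene");a=cv2.resize(im[190:320,200:360],None,fx=4.5,fy=4.5)
cv2.imwrite("pics/s3.png",cv2.cvtColor(a,cv2.COLOR_RGB2BGR))
E
```

```text
max() iterable argument is empty
b ((640.7083129882812, 292.9774169921875), (300.4440612792969, 212.2352294921875), 89.17494201660156)
```

View pics/s3.png

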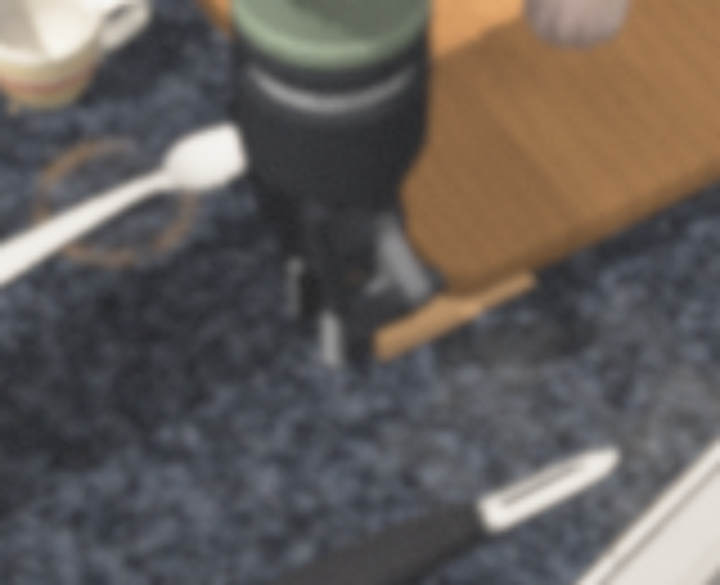

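The scene crop shows the wedge going under the near right corner, with its right flank visible from (375,350) to (535,280) and the fingers on its butt. It isn't snug yet.

```bash
python3 -m inch '[{"dx":-1,"dy":0,"dz":0,"rx":0,"ry":0,"rz":0,"claw":20},{"dx":0,"dy":0,"dz":0,"rx":0,"ry":0,"rz":0,"claw":20}]'|sed -n 2,4p
python3 -m inch '[{"dx":-1,"dy":0,"dz":0,"rx":0,"ry":0,"rz":0,"claw":20},{"dx":0,"dy":0,"dz":0,"rx":0,"ry":0,"rz":0,"claw":20}]'|sed -n 2,4p
python3 -m inch '[{"dx":-1,"dy":0,"dz":0,"rx":0,"ry":0,"rz":0,"claw":20},{"dx":0,"dy":0,"dz":0,"rx":0,"ry":0,"rz":0,"claw":20}]'|sed -n 2,4p
```

```text
position: [0.4959, 0.1698, 0.0033]
orientation: [0.0, -0.0, 1.0, 0.0]
contact_force: [0.3, -0.2, 0.4]
position: [0.497, 0.1697, 0.0033]
orientation: [0.0, -0.0, 1.0, 0.0]
contact_force: [0.4, -0.2, -0.5]
position: [0.498, 0.1697, 0.0033]
orientation: [0.0, -0.0, 1.0, -0.0]
contact_force: [-0.5, -0.4, 0.0]
```

```bash
python3 -m inch '[{"dx":-1,"dy":0,"dz":0,"rx":0,"ry":0,"rz":0,"claw":20},{"dx":0,"dy":0,"dz":0,"rx":0,"ry":0,"rz":0,"claw":20}]'|sed -n 2,4p
python3 -m inch '[{"dx":-1,"dy":0,"dz":0,"rx":0,"ry":0,"rz":0,"claw":20},{"dx":0,"dy":0,"dz":0,"rx":0,"ry":0,"rz":0,"claw":20}]'|sed -n 2,4p
python3 -m inch '[{"dx":-1,"dy":0,"dz":0,"rx":0,"ry":0,"rz":0,"claw":20},{"dx":0,"dy":0,"dz":0,"rx":0,"ry":0,"rz":0,"claw":20}]'|sed -n 2,4p
```

```text
position: [0.4988, 0.1697, 0.0033]
orientation: [-0.0, -0.0, 1.0, -0.0]
contact_force: [0.6, 0.1, 0.3]
position: [0.4993, 0.1697, 0.0031]
orientation: [-0.001, -0.0, 1.0, -0.0]
contact_force: [-1.8, -0.3, 1.4]
position: [0.4998, 0.1697, 0.0031]
orientation: [-0.001, -0.0, 1.0, -0.0]
contact_force: [-4.4, 0.3, 3.3]
```

```bash
python3 -m inch '[{"dx":-1,"dy":0,"dz":0,"rx":0,"ry":0,"rz":0,"claw":20},{"dx":0,"dy":0,"dz":0,"rx":0,"ry":0,"rz":0,"claw":20}]'|sed -n 2,4p
```

```text
position: [0.5002, 0.1697, 0.003]
orientation: [-0.002, -0.0, 1.0, -0.0]
contact_force: [-5.9, 0.8, 4.7]
```

```bash
python3 - <<'E'
from wm import *
s=get_state();print(s["contact_force"],s["moment"],s["position"])
im=grab_frame("top");c=blob(im,(195,105,345,207),(5,70,50),(25,255,255));w=ray("top",c[:,0],.038)[:,:2];print(cv2.minAreaRect((w*1000).astype(np.float32)))
im=grab_frame("scene");a=cv2.resize(im[200:290,230:350],None,fx=6.5,fy=6.5,interpolation=cv2.INTER_CUBIC)
cv2.imwrite("pics/s4.png",cv2.cvtColor(a,cv2.COLOR_RGB2BGR))
s=get_state();print(s["contact_force"],s["moment"])
E
```

```text
[-5.8789  0.7926  4.7217] [-0.0139  0.9753  0.0935] [0.5002 0.1697 0.003 ]
((640.7083129882812, 292.9774169921875), (300.4440612792969, 212.2352294921875), 89.17494201660156)
[-5.6436  0.4408  4.9257] [-0.0192  1.0193  0.0219]
```

View pics/s4.png

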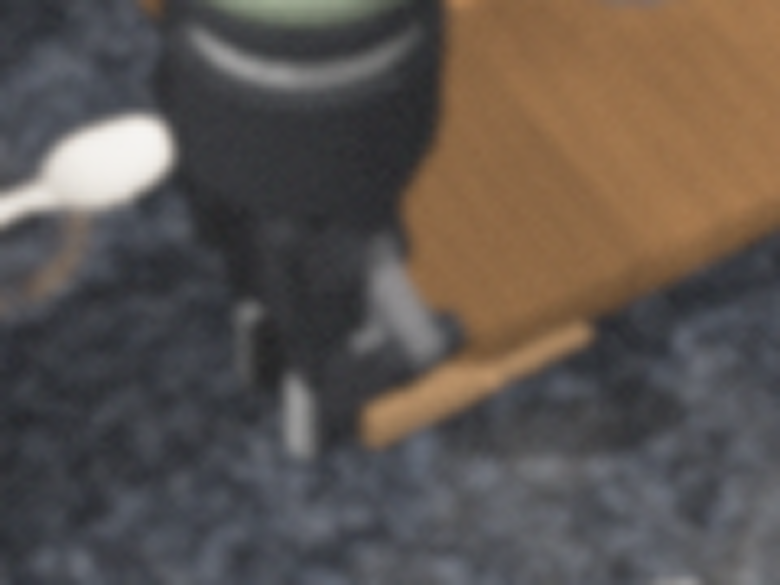

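Force is about 6 N and the top view shows the board hasn't moved. I'll back off, raise, and check the wedge from the wrist camera before pressing.

```bash
python3 -m inch '[{"dx":8,"dy":0,"dz":0,"rx":0,"ry":0,"rz":0,"claw":20},{"dx":10,"dy":0,"dz":0,"rx":0,"ry":0,"rz":0,"claw":20},{"dx":0,"dy":0,"dz":-40,"rx":0,"ry":0,"rz":0,"claw":0},{"dx":0,"dy":0,"dz":-40,"rx":0,"ry":0,"rz":0,"claw":0},{"dx":0,"dy":0,"dz":0,"rx":0,"ry":0,"rz":0,"claw":0}]'
python3 - <<'E'
from wm import *
p=wm("w5",(130,100,265,250))
im=cv2.imread("pics/w5.png")
E
```

```text
time: 12.3
position: [0.4874, 0.1704, 0.0872]
orientation: [0.005, -0.0, 1.0, 0.001]
contact_force: [0.9, -0.4, -0.6]
gripper_width: -0.0002
grip_force: 0.0
[0.4855 0.17   0.0851] [-0.2584 -0.0267 -0.5482]
((507.74853515625, 152.31686401367188), (0.7308490872383118, 10.195465087890625), 0.06180068105459213) [[507.3999938964844, 157.39999389648438], [507.3999938964844, 147.1999969482422], [508.1000061035156, 147.1999969482422], [508.1000061035156, 157.39999389648438]]
tip px [282.94   269.6163]
```

View pics/w5.png

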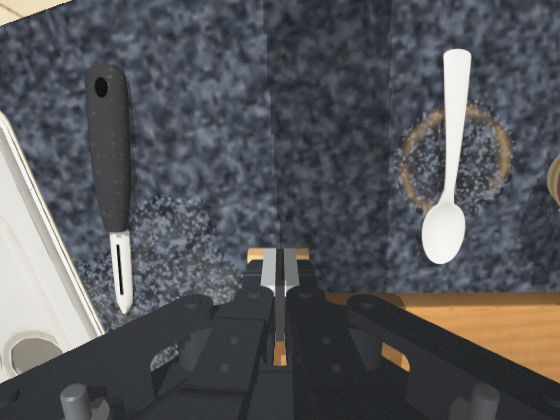

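The wrist view shows the butt edge at row 248, columns 247-309, square and centred at x of about 0.509. Next I'll press above the foot at (0.563, 0.170).

```bash
python3 -m inch '[{"dx":-39,"dy":0,"dz":0,"rx":0,"ry":0,"rz":0,"claw":0},{"dx":-38,"dy":0,"dz":0,"rx":0,"ry":0,"rz":0,"claw":0},{"dx":0,"dy":0,"dz":26,"rx":0,"ry":0,"rz":0,"claw":0},{"dx":0,"dy":0,"dz":15,"rx":0,"ry":0,"rz":0,"claw":0},{"dx":0,"dy":0,"dz":0,"rx":0,"ry":0,"rz":0,"claw":0}]'
python3 -m inch '[{"dx":0,"dy":0,"dz":2,"rx":0,"ry":0,"rz":0,"claw":0},{"dx":0,"dy":0,"dz":2,"rx":0,"ry":0,"rz":0,"claw":0},{"dx":0,"dy":0,"dz":0,"rx":0,"ry":0,"rz":0,"claw":0}]'
```

```text
time: 13.02
position: [0.5588, 0.1695, 0.04]
orientation: [-0.002, -0.0, 1.0, -0.0]
contact_force: [0.1, -0.3, 0.0]
gripper_width: 0.0
grip_force: 0.0
time: 13.4
position: [0.5608, 0.1699, 0.0385]
orientation: [0.0, -0.0, 1.0, 0.0]
contact_force: [-0.9, -0.3, 0.1]
gripper_width: 0.0002
grip_force: 0.0
```

```bash
python3 -m inch '[{"dx":0,"dy":0,"dz":1,"rx":0,"ry":0,"rz":0,"claw":0},{"dx":0,"dy":0,"dz":0,"rx":0,"ry":0,"rz":0,"claw":0}]'|sed -n 2,4p
python3 -m inch '[{"dx":0,"dy":0,"dz":0.7,"rx":0,"ry":0,"rz":0,"claw":0},{"dx":0,"dy":0,"dz":0,"rx":0,"ry":0,"rz":0,"claw":0}]'|sed -n 2,4p
python3 -m inch '[{"dx":0,"dy":0,"dz":0.7,"rx":0,"ry":0,"rz":0,"claw":0},{"dx":0,"dy":0,"dz":0,"rx":0,"ry":0,"rz":0,"claw":0}]'|sed -n 2,4p
```

```text
position: [0.561, 0.1699, 0.0382]
orientation: [0.0, -0.0, 1.0, 0.0]
contact_force: [-1.3, 0.0, 4.3]
position: [0.561, 0.1699, 0.0382]
orientation: [0.0, -0.0, 1.0, -0.0]
contact_force: [-3.0, -1.0, 8.2]
position: [0.561, 0.1699, 0.0381]
orientation: [-0.0, -0.001, 1.0, -0.0]
contact_force: [-5.3, -1.4, 12.7]
```

It is stiff: z fell only 0.1 mm between 4 and 12.7 N. I'll hold for a second, then lift off.

```bash
python3 -m inch '[{"dx":0,"dy":0,"dz":-0.3,"rx":0,"ry":0,"rz":0,"claw":0},{"dx":0,"dy":0,"dz":0,"rx":0,"ry":0,"rz":0,"claw":0},{"dx":0,"dy":0,"dz":0,"rx":0,"ry":0,"rz":0,"claw":0},{"dx":0,"dy":0,"dz":0,"rx":0,"ry":0,"rz":0,"claw":0},{"dx":0,"dy":0,"dz":0,"rx":0,"ry":0,"rz":0,"claw":0}]'|sed -n 2,4p
python3 -m inch '[{"dx":0,"dy":0,"dz":0,"rx":0,"ry":0,"rz":0,"claw":0},{"dx":0,"dy":0,"dz":0,"rx":0,"ry":0,"rz":0,"claw":0},{"dx":0,"dy":0,"dz":0,"rx":0,"ry":0,"rz":0,"claw":0},{"dx":0,"dy":0,"dz":0,"rx":0,"ry":0,"rz":0,"claw":0}]'|sed -n 2,4p
python3 -m inch '[{"dx":0,"dy":0,"dz":-2,"rx":0,"ry":0,"rz":0,"claw":0},{"dx":0,"dy":0,"dz":-20,"rx":0,"ry":0,"rz":0,"claw":0},{"dx":0,"dy":0,"dz":-40,"rx":0,"ry":0,"rz":0,"claw":0},{"dx":20,"dy":0,"dz":-20,"rx":0,"ry":0,"rz":0,"claw":0},{"dx":0,"dy":0,"dz":0,"rx":0,"ry":0,"rz":0,"claw":0}]'
python3 - <<'E'
from wm import *
p=wm("w6",(130,100,400,262))
im=grab_frame("top");c=blob(im,(195,105,345,207),(5,70,50),(25,255,255));w=ray("top",c[:,0],.038)[:,:2];print(cv2.minAreaRect((w*1000).astype(np.float32)))
cv2.imwrite("pics/s6.png",cv2.cvtColor(cv2.resize(grab_frame("scene")[150:310,190:400],None,fx=3.7,fy=3.7),cv2.COLOR_RGB2BGR))
E
```

```text
position: [0.561, 0.1699, 0.0381]
orientation: [0.0, -0.001, 1.0, -0.0]
contact_force: [-4.5, -0.1, 11.2]
position: [0.561, 0.1699, 0.0381]
orientation: [0.0, -0.001, 1.0, -0.0]
contact_force: [-4.0, -1.0, 9.7]
time: 15.9
position: [0.542, 0.1702, 0.1211]
orientation: [0.002, -0.001, 1.0, 0.0]
contact_force: [0.3, -0.1, 0.3]
gripper_width: -0.0002
grip_force: 0.0
[0.5416 0.17   0.1196] [ 0.5423  0.4682 -0.4611]
((549.27734375, 201.0157928466797), (125.95775604248047, 78.82847595214844), 89.93325805664062) [[509.79998779296875, 138.10000610351562], [588.5999755859375, 138.0], [588.7999877929688, 263.8999938964844], [509.8999938964844, 264.0]]
tip px [282.9811 269.575 ]
((640.7083129882812, 292.9774169921875), (300.4440612792969, 212.2352294921875), 89.17494201660156)
```

View pics/s6.png

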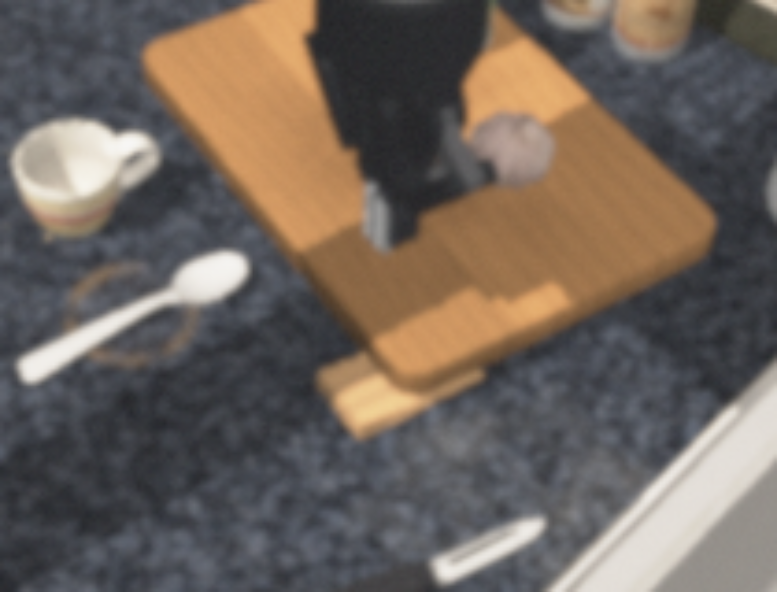

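The crop shows the wedge seated square under the near right corner, with its butt at about (340,405) and x = 0.510. The cup, spoon, garlic and peeler are undisturbed. The robot touches nothing, so I'm handing in.

```bash
python3 -c "
from plant import *
print(finish_job())"
```

```text
the job is handed in; nothing more can be done
None
```

I pushed the wedge snug under the worn foot (about 6 N of resistance) and pressed the corner at about 10 to 12 N for a second. It dipped only about 0.1 mm, and the job is handed in; no verdict came back.

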